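# Slide the locked gauge carriage to its end stop

## Task

On the measuring rail, press the red lock button on the blue gauge carriage with a fingertip and, keeping it held down, push the carriage along the rail until it rests against the yellow end stop; then let go and move clear, so that the button pops up and locks the carriage there. Only touch and push, gently: grip or lift nothing, and leave the wrench, the socket and the jar where they are.

Things in the scene. Friction and masses are not known exactly. Their poses are not given: they have to be found in the camera images.
- rail: Measuring rail fixed to the table: two aluminium bars 300 mm long side by side, 48 mm wide overall, top at 36 mm height, on steel feet 90 mm wide. Origin on the table under the rail's middle; y runs along the rail towards the yellow end stop, z up, x to the side where the dial gauge sticks out. On it rides the blue carriage, 72 mm across, 84 mm along, deck at 52 mm height.
- push_plate (a point): Blue upright plate on the carriage's deck, between the button and the yellow stop, 56 mm across the rail, 8 mm thick, 52 to 84 mm height: a fingertip on the button can push against it. The point is at mid-height on its face towards the button, 28 mm from the button's centre.
- gauge_face (a point): Dial gauge fixed to the carriage, 56 mm across, blue with white face upward at 67 mm height, 80 mm to the rail's +x side. The point is the centre of its face.
- button_top (a point): Centre of the top face of the red lock button on the carriage, 40 x 40 mm, at 67 mm height when up. It goes straight down up to 8 mm against a spring (about 3 N to begin to move, about 6 N fully down) and springs back up. Up, it locks the carriage (2 mm of play each way; toothed, every 16 mm); pressed 4 mm or more, the carriage is free. It rides along with the carriage.
- lock_button (a joint): How far the lock button is pressed: 0 up (locked), 0.008 m fully down.
- carriage (a joint): Position of the carriage along the rail, growing towards the yellow stop (+y of the rail): 0.16 m is hard against the end stop; it starts near 0.015. Freed, it slides with about 2 N.
- stop_face (a point): Centre of the face of the yellow end stop (64 mm across, 34 mm high, top at 70 mm height) that the carriage's end face meets; on the rail's centre line at 53 mm height.
- wrench_grip (a point): Bystander: a steel wrench, 160 mm long, lying on the table beside the rail, roughly along it; point at its handle.
- socket_mid (a point): Bystander: a steel socket, upright cylinder 28 mm across and 40 mm high; point at its centre.
- jar_mid (a point): Bystander: a small jar with orange cap, 56 mm across and 70 mm high; point at its centre.

How it is judged:
By the outcome, as a careful person would: the job done as asked, in the order asked, and still so for the second after the job is handed in, with the robot touching nothing.
It also fails if it takes over 35 s, if anything falls off the work surface, if the arm or the gripper's body presses on something with over 40 N, if the wrist force passes 120 N, or if a joint passes its speed limit or range.

## Robot

A 6-joint arm with a two-finger parallel gripper is mounted at the origin on the work surface. World frame = base frame: x ahead of the robot, y to its left, z up, the work surface at z = 0. Lengths are in m, angles in rad, forces in N, time in s.
With the tool pointing down it reaches from about 0.325 to 0.925 m from the base axis. Payload 3.1 kg.
Tool frame: the origin (TCP) lies at the very end of the fingers, on their centre line; the grasp point (between the pads) lies 19 mm behind it; z points along the fingers, y is the line along which they close (so a half turn about z gives the same grasp; the last joint's range is limited). The gripper opens to 85 mm and grips with 20 to 120 N. Pads are 22 mm wide; open, the fingers measure 114 mm over their backs; the gripper's body (76 mm by 85 mm) begins 54 mm behind the grasp point. The pads swing forward as they close: fully open they stand 13 mm farther back than shut.
Start: joints at [-1.295, 0.217, 1.613, -0, 1.311, -0.112], TCP at [0.236, -0.579, 0.208] pointing down, gripper open.
Joint ranges: [-2.75, 2.75], [-0.78, 2.1], [0.31, 2.55], [-1.13, 4.27], [0.13, 2.63], [-2.58, 2.58]. Speed limits (rad/s): [2.79, 2.79, 3.14, 3.14, 3.14, 3.14].

## Interface

Orientations are given as a rotation vector (axis times angle).
In Python, from cell import arm, optics, sign_off gives the robot as it stands.
- The arm moves only by the tool carry_out, never from a script. Its argument "increments" is a list of rows, each an object of numbers: "dx", "dy", "dz": the shift along the world's x, y, z in cm; "roll": the turn about the world's z in degrees. In form: [{"dx": .., "dy": .., "dz": .., "roll": ..}, ...]. A call has 1 to 5 rows; each row shifts and turns the commanded pose from where the row before left it; what a row does not reach is not made up. A row lasts 1/12 s, in which the tool goes at most 41.7 mm and 7.16 degrees, less where a joint would pass 70% of its speed; a pose out of reach is approached as far as the arm can. A call with a gripper value outside its range is refused whole. "hand" is the finger opening in cm, from 0 to 8.54, set as the call begins (left out, the last holds). The fingers move at their own pace and stop on an object; "squeeze" is the grip in N (left out, the last holds). Time passes only in rows, so rows that do not move let the fingers close. It gives the time, the measured TCP pose, the force, the opening and the grip force at its end, in the units of the state.
- arm.get_obs(): the state, without advancing time (a new reading comes with each control period).
- optics.snapshot(name): name is "scene" or "top" or "wrist"; returns (picture, depth): 384x512x3 uint8, red, green, blue; 384x512 float32, m along the optical axis (not along the pixel's ray), 0 where there is no reading.
- optics.calibration(name): a dict with "vfov" (degrees; the focal length in pixels is half the picture's height over the tangent of half this angle, whatever the lens; pixels are square), "cx", "cy" (the principal point, pixels), "R" (3x3) and "t" (3): a world point X has camera coordinates R X + t; the wrist camera has in their place "tool_from_camera" (4x4, takes a point from camera to tool coordinates, whose origin is the TCP and whose axes are the flange's). Camera axes: x right, y down, z forward; pixel columns grow to the right and rows downward; lengths in m; the calibration is good to about 2 mm. A picture is of the moment at which its call begins: read the wrist's pose just before it. calibration takes no time and is no camera call.
- sign_off(): hands the job in; it is judged then, once.
Trained networks look in the newest picture that a camera, given by its name, has taken for a name from the list of things; names that differ only in an ending like _2 or _b are one class to them, and where a whole thing is asked for, a point or a joint stands for the part that bears it (a point fixed in the world has none). Each returns a list of dicts, best first, with "p" (0 to 1); they miss things now and then, are a little off and sometimes report something else, mostly with a low value. They report only what shows in the picture. A call takes as long as a camera call.
- optics.cut_out(camera, label): "mask" (384x512 bool, what is visible of it) and "uv" ([column, row] in pixels, amid what is visible of it).
- optics.mark_of(camera, label): "uv" ([column, row] in pixels: a listed point, or the origin of a listed thing).
The state is a dict: "time_s": time; "joint_pos": joint angles; "qvel": joint speeds; "effort": joint torques, N m; "eef_pos": TCP position; "orientation": TCP orientation; "contact_force": force on the tool from outside, world axes, zero at the start; "wrist_torque": the same for the moment, N m; "gripper_width": finger opening in m; "gripper_force": force on a finger pad.
Only numpy, scipy, OpenCV 4.12 (cv2) and the standard library are available. Lean on these libraries where they do the work, as an engineer would, in place of code of your own. Each camera call takes 0.05 s, during which the arm holds its last target. There are 200 camera calls.

## Working session

There is one attempt and no reset: what is moved stays moved. The work goes in short steps, Python scripts to look and compute and a tool call to move; the robot and the scene stay as the last step left them, time stands still between calls to the robot, and variables do not carry over. Pictures are saved under pics/ and viewed, at most 10 in all, crops included, and the job is handed in when it is done.

Besides the shell and the picture viewer there is one more tool, called after ">>>" as name(argument=value, ...) on one line, values as JSON. carry_out: Moves the arm, as the interface text tells. Its arguments: {"type":"object","properties":{"increments":{"type":"array","items":{"type":"object","properties":{"dx":{"type":"number"},"dy":{"type":"number"},"dz":{"type":"number"},"roll":{"type":"number"}}}},"hand":{"type":"number"},"squeeze":{"type":"number"}},"required":["increments"]}

```bash
mkdir -p pics; cat > h.py <<'E'
import numpy as np, cv2
from cell import arm, optics, sign_off
def world(cam,uv,depth,r=2):
    c=optics.calibration(cam); f=192/np.tan(np.radians(c["vfov"]/2))
    u,v=int(round(uv[0])),int(round(uv[1])); p=depth[max(0,v-r):v+r+1,max(0,u-r):u+r+1]; p=p[p>0]
    if len(p)==0: return None
    d=np.median(p); X=np.array([(uv[0]-c["cx"])/f*d,(uv[1]-c["cy"])/f*d,d])
    return np.array(c["R"]).T@(X-np.array(c["t"]))
E
python3 - <<'E'
from h import *
np.set_printoptions(precision=4,suppress=True)
o=arm.get_obs();print(o["time_s"],o["eef_pos"],o["orientation"],o["contact_force"],o["gripper_width"])
ims=[]
for cam in("top","scene"):
    im,d=optics.snapshot(cam);im=im[...,::-1].copy()
    for l in["button_top","push_plate","gauge_face","stop_face","rail","wrench_grip","socket_mid","jar_mid"]:
        for m in optics.mark_of(cam,l)[:1]:
            print(cam,l,round(m["p"],2),np.round(m["uv"],1),world(cam,m["uv"],d)); cv2.circle(im,tuple(int(x) for x in m["uv"]),2,(255,0,255),-1)
    cv2.imwrite(f"pics/{cam}1.png",im)
print(arm.get_obs()["time_s"])
E
```

```text
0.0 [ 0.2361 -0.5777  0.2069] [-3.0804 -0.6049  0.0004] [-0.7329 -0.1148  0.0408] 0.08536936798585117
top button_top 0.56 [288.6 236.8] [ 0.5272 -0.0353  0.0652]
top gauge_face 0.84 [334.3 218. ] [ 0.5608 -0.1166  0.0647]
top stop_face 0.58 [243.4 143.3] [0.6967 0.0459 0.063 ]
top rail 0.98 [270.5 205.4] [ 0.5897 -0.0043 -0.0018]
top wrench_grip 0.71 [205.  269.1] [0.468  0.1194 0.0051]
top socket_mid 0.77 [368.5 201.7] [ 0.5929 -0.1836  0.0379]
top jar_mid 0.95 [344.2 146.7] [ 0.6889 -0.1357  0.0689]
scene button_top 0.78 [185.2 179.9] [ 0.5277 -0.0373  0.0672]
scene push_plate 0.96 [196.  179.7] [ 0.5426 -0.024   0.0683]
scene gauge_face 0.73 [169.2 208.5] [ 0.5612 -0.103   0.0661]
scene stop_face 0.63 [287.4 213.9] [0.7194 0.0254 0.07  ]
scene rail 0.79 [216.5 213.6] [ 0.6003 -0.03    0.0246]
scene wrench_grip 0.74 [223.7 153.5] [0.4735 0.1117 0.0077]
scene jar_mid 0.89 [206.1 281. ] [ 0.7143 -0.1585  0.0619]
0.9
```

View pics/top1.png

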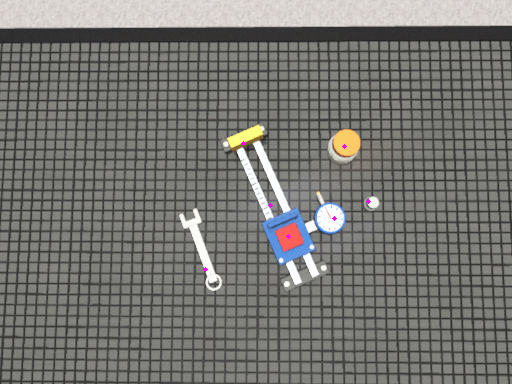

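View pics/scene1.png

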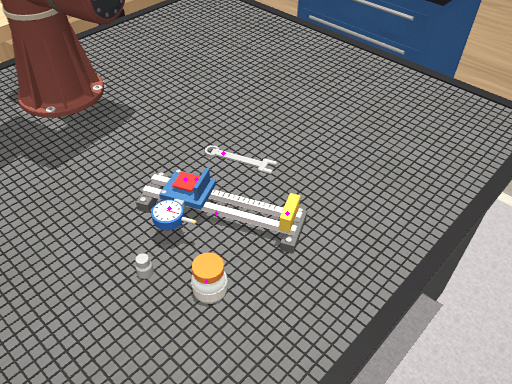

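The top view shows the carriage at the near end of the rail, with the red button at about (289,237) and the yellow stop at (246,138). The wrench is to the left; the socket and jar are to the right, clear of the path. The tool yaw is already nearly along the rail. Next I'll refine the axis from the colour masks.

```bash
python3 - <<'E'
from h import *
np.set_printoptions(precision=4,suppress=True)
for cam in("top","scene"):
    im,d=optics.snapshot(cam); hsv=cv2.cvtColor(im,cv2.COLOR_RGB2HSV)
    b=[m for m in optics.mark_of(cam,"button_top")][0]["uv"]
    H,S,V=hsv[...,0].astype(int),hsv[...,1],hsv[...,2]
    vv,uu=np.mgrid[:384,:512]
    near=np.hypot(uu-b[0],vv-b[1])<130
    for n,k,zl in(("red",((H<6)|(H>174))&(S>150)&(V>120)&(np.hypot(uu-b[0],vv-b[1])<25),(.06,.075)),("yellow",(abs(H-27)<5)&(S>150)&(V>120)&near,(.062,.08)),("plate",(abs(H-110)<12)&(S>130)&(np.hypot(uu-b[0],vv-b[1])<45),(.077,.09))):
        P=[]
        for v,u in zip(*np.nonzero(k)):
            p=world(cam,(u,v),d,0)
            if p is not None and zl[0]<p[2]<zl[1]:P.append(p)
        P=np.array(P)
        if len(P)<5: print(cam,n,len(P));continue
        r=cv2.minAreaRect((P[:,:2]*1000).astype(np.float32))
        print(cam,n,len(P),P.mean(0),r)
E
```

```text
top red 477 [ 0.5272 -0.0362  0.0655] ((527.091064453125, -36.197509765625), (38.91865158081055, 38.990211486816406), 23.97297477722168)
top yellow 18 [0.7014 0.0378 0.0672] ((700.5927124023438, 39.02873229980469), (1.722416877746582, 59.381080627441406), 23.610931396484375)
top plate 143 [ 0.5561 -0.0227  0.0824] ((556.17529296875, -22.91122055053711), (7.918561935424805, 54.92144012451172), 23.779705047607422)Traceback (most recent call last):
  File "<stdin>", line 5, in <module>
IndexError: list index out of range
```

>>> carry_out(increments=[{"dx":1.86,"dy":3.4,"roll":0.4},{"dx":1.86,"dy":3.4,"roll":0.4},{"dx":1.86,"dy":3.4,"roll":0.4},{"dx":1.86,"dy":3.4,"roll":0.4},{"dx":1.86,"dy":3.4}], hand=0, squeeze=20)

```text
$.increments[0]: bad value
```

>>> carry_out(increments=[{"dx":1.86,"dy":3.4},{"dx":1.86,"dy":3.4},{"dx":1.86,"dy":3.4},{"dx":1.86,"dy":3.4},{"dx":1.86,"dy":3.4}])

```text
$.increments[0]: bad value
```

>>> carry_out(increments=[{"dx":1.86,"dy":3.4},{"dx":1.86,"dy":3.4},{"dx":1.86,"dy":3.4},{"dx":1.86,"dy":3.4},{}])

```text
$.increments[0]: bad value
```

>>> carry_out(increments=[{"dx":1.8,"dy":3.4,"dz":0,"roll":0.4},{"dx":1.8,"dy":3.4,"dz":0,"roll":0.4},{"dx":1.8,"dy":3.4,"dz":0,"roll":0.4},{"dx":1.8,"dy":3.4,"dz":0,"roll":0.4},{"dx":1.8,"dy":3.4,"dz":0,"roll":0}], hand=0, squeeze=20)

```text
time_s: 1.52
eef_pos: [0.3269, -0.4071, 0.2083]
orientation: [3.074, 0.648, 0.0]
contact_force: [0.7, 0.3, -0.2]
gripper_width: 0.0255
gripper_force: 0.0
```

>>> carry_out(increments=[{"dx":1.9,"dy":3.4,"dz":0,"roll":0},{"dx":1.9,"dy":3.4,"dz":0,"roll":0},{"dx":1.9,"dy":3.4,"dz":0,"roll":0},{"dx":1.9,"dy":3.4,"dz":0,"roll":0},{"dx":1.9,"dy":3.4,"dz":0,"roll":0}])

```text
time_s: 1.93
eef_pos: [0.422, -0.2369, 0.2086]
orientation: [3.073, 0.648, 0.001]
contact_force: [0.5, -0.1, 0.0]
gripper_width: -0.0001
gripper_force: 0.0
```

>>> carry_out(increments=[{"dx":1.9,"dy":3.4,"dz":0,"roll":0},{"dx":1.9,"dy":3.4,"dz":0,"roll":0},{"dx":1.9,"dy":3.4,"dz":0,"roll":0},{"dx":1.9,"dy":3.4,"dz":0,"roll":0},{"dx":1.9,"dy":3.4,"dz":0,"roll":0}])

```text
time_s: 2.35
eef_pos: [0.5171, -0.0667, 0.2086]
orientation: [3.073, 0.648, 0.001]
contact_force: [0.5, -1.3, 0.2]
gripper_width: -0.0
gripper_force: 0.0
```

>>> carry_out(increments=[{"dx":1.6,"dy":3.3,"dz":-2,"roll":0},{"dx":0,"dy":0,"dz":-3,"roll":0},{"dx":0,"dy":0,"dz":-3,"roll":0},{"dx":0,"dy":0,"dz":0,"roll":0},{"dx":0,"dy":0,"dz":0,"roll":0}])

```text
time_s: 2.77
eef_pos: [0.5304, -0.0351, 0.1265]
orientation: [-3.072, -0.648, 0.007]
contact_force: [-0.1, 0.3, 0.1]
gripper_width: 0.0002
gripper_force: 0.0
```

```bash
python3 - <<'E'
from h import *
o=arm.get_obs();print(o["eef_pos"],o["orientation"],o["contact_force"])
a,_=optics.snapshot("wrist");b,_=optics.snapshot("scene")
b=cv2.resize(b[120:260,120:330],None,fx=2.6,fy=2.6,interpolation=cv2.INTER_CUBIC)[:364]
a=cv2.resize(a,(485,364))[:, :250+235]
w=np.hstack([a[:, 90:395],b[:, :490]]);print(w.shape)
cv2.imwrite("pics/c2.png",w[...,::-1]);print(arm.get_obs()["eef_pos"])
E
```

```text
[ 0.53038409 -0.03512296  0.12645525] [-3.07189207 -0.64847166  0.00748298] [-0.11938853  0.32079108  0.128896  ]
(364, 795, 3)
[ 0.53351222 -0.0362643   0.13002067]
```

View pics/c2.png

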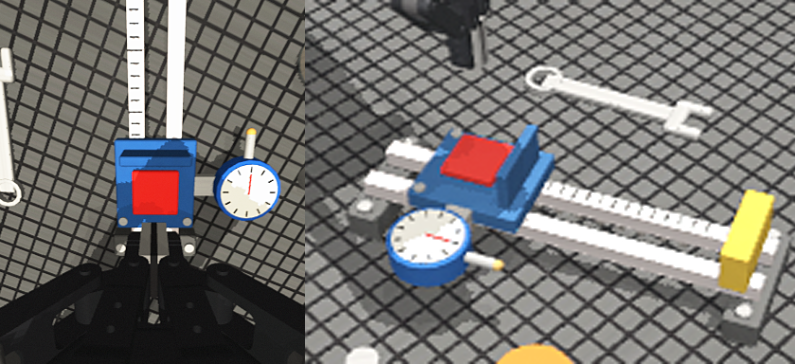

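The fingers are centred laterally over the button in the wrist view, and the path to the stop is clear. Descending.

>>> carry_out(increments=[{"dx":0,"dy":0,"dz":-1.5,"roll":0},{"dx":0,"dy":0,"dz":-1.5,"roll":0},{"dx":0,"dy":0,"dz":-1.5,"roll":0},{"dx":0,"dy":0,"dz":-0.6,"roll":0},{"dx":0,"dy":0,"dz":0,"roll":0}])

```text
time_s: 3.28
eef_pos: [0.5324, -0.0363, 0.0777]
orientation: [3.074, 0.647, 0.0]
contact_force: [0.5, -0.3, 0.3]
gripper_width: 0.0001
gripper_force: 0.0
```

>>> carry_out(increments=[{"dx":0,"dy":0,"dz":-0.3,"roll":0},{"dx":0,"dy":0,"dz":-0.3,"roll":0},{"dx":0,"dy":0,"dz":-0.2,"roll":0},{"dx":0,"dy":0,"dz":0,"roll":0},{"dx":0,"dy":0,"dz":0,"roll":0}])

```text
time_s: 3.7
eef_pos: [0.5325, -0.0357, 0.0696]
orientation: [3.074, 0.648, 0.001]
contact_force: [0.7, 0.2, -0.8]
gripper_width: 0.0002
gripper_force: 0.0
```

>>> carry_out(increments=[{"dx":0,"dy":0,"dz":-0.3,"roll":0},{"dx":0,"dy":0,"dz":-0.2,"roll":0},{"dx":0,"dy":0,"dz":-0.2,"roll":0},{"dx":0,"dy":0,"dz":0,"roll":0},{"dx":0,"dy":0,"dz":0,"roll":0}])

```text
time_s: 4.12
eef_pos: [0.5321, -0.0356, 0.0619]
orientation: [-3.074, -0.648, 0.001]
contact_force: [0.6, 0.1, 0.2]
gripper_width: -0.0
gripper_force: 0.0
```

>>> carry_out(increments=[{"dx":0,"dy":0,"dz":-0.1,"roll":0},{"dx":0,"dy":0,"dz":-0.1,"roll":0},{"dx":0,"dy":0,"dz":0,"roll":0}])

```text
time_s: 4.37
eef_pos: [0.5322, -0.0356, 0.0601]
orientation: [-3.074, -0.648, 0.0]
contact_force: [-0.1, 0.1, -0.3]
gripper_width: 0.0001
gripper_force: 0.0
```

```bash
python3 - <<'E'
from h import *
o=arm.get_obs();print(o["eef_pos"],o["contact_force"])
a,_=optics.snapshot("wrist");b,_=optics.snapshot("scene")
b=cv2.resize(b[140:240,140:250],None,fx=4,fy=4,interpolation=cv2.INTER_CUBIC)
a=cv2.resize(a[130:],None,fx=400/254,fy=400/254)[:,210:570]
cv2.imwrite("pics/c3.png",np.hstack([a,b])[...,::-1]);print(arm.get_obs()["eef_pos"])
E
```

```text
[ 0.53218325 -0.03564778  0.06005946] [-0.14826007  0.12249634 -0.33934725]
[ 0.53227669 -0.03568202  0.06019774]
```

View pics/c3.png

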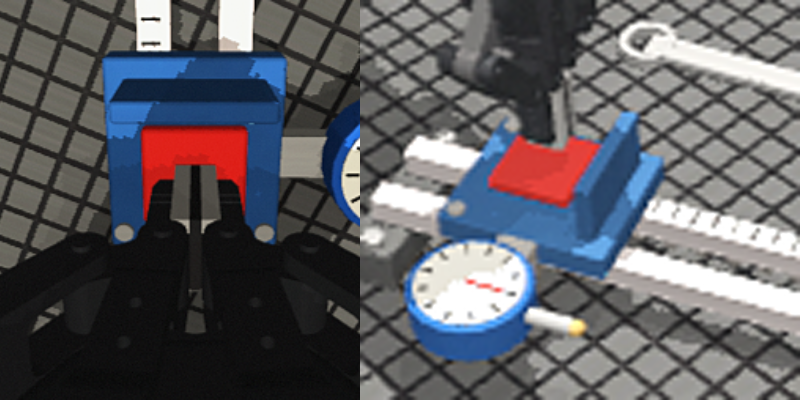

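The tip is above the button, centred laterally, but not touching yet. I'll keep going down in small steps.

>>> carry_out(increments=[{"dx":0,"dy":0,"dz":-0.1,"roll":0},{"dx":0,"dy":0,"dz":-0.1,"roll":0},{"dx":0,"dy":0,"dz":0,"roll":0}])

```text
time_s: 4.72
eef_pos: [0.5321, -0.0356, 0.058]
orientation: [-3.074, -0.648, 0.001]
contact_force: [-0.1, 0.1, -0.1]
gripper_width: -0.0002
gripper_force: 0.0
```

>>> carry_out(increments=[{"dx":0,"dy":0,"dz":-0.1,"roll":0},{"dx":0,"dy":0,"dz":-0.1,"roll":0},{"dx":0,"dy":0,"dz":0,"roll":0}])

```text
time_s: 4.97
eef_pos: [0.5322, -0.0356, 0.056]
orientation: [-3.074, -0.648, 0.001]
contact_force: [-0.1, -0.2, -1.3]
gripper_width: -0.0002
gripper_force: 0.0
```

```bash
python3 - <<'E'
from h import *
np.set_printoptions(precision=4,suppress=True)
o=arm.get_obs();print(o["eef_pos"],o["contact_force"])
im,d=optics.snapshot("wrist");c=optics.calibration("wrist");T=np.array(c["tool_from_camera"]);f=192/np.tan(np.radians(c["vfov"]/2))
v,u=np.mgrid[:384,:512];P=np.stack([(u-c["cx"])/f*d,(v-c["cy"])/f*d,d],-1)@T[:3,:3].T+T[:3,3]
hsv=cv2.cvtColor(im,cv2.COLOR_RGB2HSV).astype(int);S=hsv[...,1];H=hsv[...,0]
red=((H<6)|(H>174))&(S>150)&(d>0)
for n,m in(("red",red),("blue",(abs(H-110)<12)&(S>130)&(d>0)&(abs(P[...,1])<.036))):
    print(n,m.sum(),np.percentile(P[m],[2,10,50,90,98],axis=0))
g=(~red)&(S<90)&(d>0)&(abs(P[...,1])<.02)&(abs(P[...,0])<.03)&(P[...,2]>-.03)
print("finger",g.sum(),np.percentile(P[g],[1,10,50,90,99],axis=0))
E
```

```text
[ 0.5322 -0.0356  0.056 ] [-0.0567 -0.1703 -1.2857]
red 2292 [[-0.0125 -0.02   -0.0291]
 [-0.0015 -0.018  -0.0107]
 [ 0.0089 -0.0004 -0.0098]
 [ 0.0166  0.0168 -0.0085]
 [ 0.0173  0.0789 -0.0061]]
blue 8271 [[-0.0294 -0.035  -0.0277]
 [-0.0173 -0.0306 -0.0268]
 [ 0.0309 -0.0004  0.0047]
 [ 0.039   0.0294  0.006 ]
 [ 0.0412  0.0338  0.0115]]
finger 64 [[ 0.0102 -0.0065 -0.03  ]
 [ 0.0119 -0.0055 -0.0298]
 [ 0.0124  0.0006 -0.0283]
 [ 0.0127  0.0052 -0.0265]
 [ 0.013   0.0065 -0.0259]]
```

The button top is still about 10 mm above the nominal TCP height, so it hasn't moved: the real fingertip ends behind the stated TCP. I'll carry on by force.

>>> carry_out(increments=[{"dx":0,"dy":0,"dz":-0.1,"roll":0},{"dx":0,"dy":0,"dz":-0.1,"roll":0},{"dx":0,"dy":0,"dz":0,"roll":0}])

```text
time_s: 5.27
eef_pos: [0.5321, -0.0356, 0.054]
orientation: [-3.074, -0.648, 0.001]
contact_force: [0.1, 0.4, -0.7]
gripper_width: 0.0001
gripper_force: 0.0
```

>>> carry_out(increments=[{"dx":0,"dy":0,"dz":-0.1,"roll":0},{"dx":0,"dy":0,"dz":-0.1,"roll":0},{"dx":0,"dy":0,"dz":0,"roll":0}])

```text
time_s: 5.52
eef_pos: [0.5321, -0.0356, 0.052]
orientation: [-3.074, -0.648, 0.001]
contact_force: [-0.4, 1.0, -0.6]
gripper_width: -0.0003
gripper_force: 0.0
```

```bash
cat > w.py <<'E'
from h import *
import sys
np.set_printoptions(precision=4,suppress=True)
o=arm.get_obs();print(o["eef_pos"],o["contact_force"],o["wrist_torque"],o["joint_pos"])
im,d=optics.snapshot("wrist");c=optics.calibration("wrist");T=np.array(c["tool_from_camera"]);f=192/np.tan(np.radians(c["vfov"]/2))
v,u=np.mgrid[:384,:512];P=np.stack([(u-c["cx"])/f*d,(v-c["cy"])/f*d,d],-1)@T[:3,:3].T+T[:3,3]
hsv=cv2.cvtColor(im,cv2.COLOR_RGB2HSV).astype(int);S=hsv[...,1];H=hsv[...,0]
red=((H<6)|(H>174))&(S>150)&(d>0)&(abs(P[...,1])<.025)
bl=(abs(H-110)<12)&(S>130)&(d>0)&(abs(P[...,1])<.036)
print("red",red.sum(),np.percentile(P[red],[10,50,90,98],axis=0))
deck=bl&(P[...,0]>.03)&(P[...,0]<.06)
for n,lo,hi in(("plate",-.05,-.02),("deck",-.005,.03)):
    m=bl&(P[...,2]>lo)&(P[...,2]<hi); print(n,m.sum(),np.median(P[m],axis=0))
b,_=optics.snapshot("scene")
b=cv2.resize(b[140:240,140:250],None,fx=4,fy=4,interpolation=cv2.INTER_CUBIC)
a=cv2.resize(im[130:],None,fx=400/254,fy=400/254)[:,210:570]
cv2.imwrite(sys.argv[1],np.hstack([a,b])[...,::-1])
E
python3 w.py pics/c4.png
```

```text
[ 0.5321 -0.0356  0.052 ] [-0.4401  1.0223 -0.5758] [-0.0003 -0.0255  0.0225] [-0.1985  0.2161  1.9388 -0.      0.9872  0.9566]
red 2120 [[-0.0013 -0.0182 -0.0147]
 [ 0.0096 -0.0015 -0.0137]
 [ 0.0165  0.0162 -0.0126]
 [ 0.0172  0.0183 -0.0106]]
plate 2366 [ 0.031  -0.0004 -0.0305]
deck 5383 [0.0128 0.0001 0.0012]
```

View pics/c4.png

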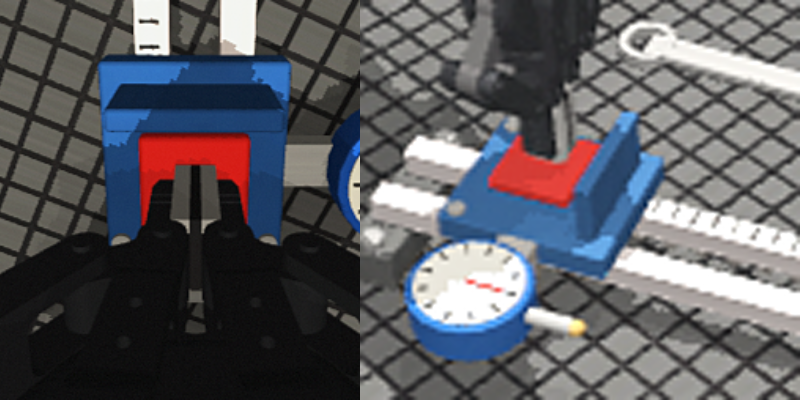

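The button is still fully up (66 mm) and the tip is very close above it. Continuing.

>>> carry_out(increments=[{"dx":0,"dy":0,"dz":-0.1,"roll":0},{"dx":0,"dy":0,"dz":-0.1,"roll":0},{"dx":0,"dy":0,"dz":0,"roll":0}])

```text
time_s: 5.87
eef_pos: [0.5321, -0.0356, 0.05]
orientation: [-3.074, -0.648, 0.001]
contact_force: [-0.0, -0.1, 0.0]
gripper_width: -0.0004
gripper_force: 0.0
```

>>> carry_out(increments=[{"dx":0,"dy":0,"dz":-0.1,"roll":0},{"dx":0,"dy":0,"dz":-0.1,"roll":0},{"dx":0,"dy":0,"dz":0,"roll":0}])

```text
time_s: 6.12
eef_pos: [0.5321, -0.0356, 0.048]
orientation: [-3.074, -0.648, 0.001]
contact_force: [0.1, -0.1, 0.5]
gripper_width: 0.0001
gripper_force: 0.0
```

>>> carry_out(increments=[{"dx":0,"dy":0,"dz":-0.1,"roll":0},{"dx":0,"dy":0,"dz":-0.1,"roll":0},{"dx":0,"dy":0,"dz":0,"roll":0}])

```text
time_s: 6.37
eef_pos: [0.5322, -0.0357, 0.046]
orientation: [-3.074, -0.648, 0.001]
contact_force: [-0.3, 0.3, -0.4]
gripper_width: 0.0002
gripper_force: 0.0
```

```bash
python3 w.py pics/c5.png
```

```text
[ 0.5322 -0.0357  0.046 ] [-0.3449  0.3486 -0.3628] [-0.0075  0.042   0.0028] [-0.1985  0.2257  1.9409 -0.      0.9754  0.9566]
red 1992 [[-0.0015 -0.0183 -0.0206]
 [ 0.0108 -0.002  -0.0197]
 [ 0.0166  0.0165 -0.0185]
 [ 0.0173  0.0183 -0.0164]]
plate 2945 [ 0.0319 -0.0004 -0.0363]
deck 3573 [ 0.0201  0.0007 -0.0044]
```

View pics/c5.png

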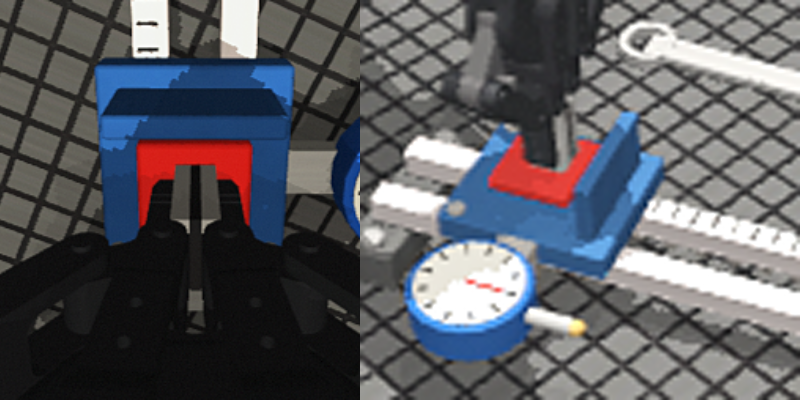

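>>> carry_out(increments=[{"dx":0,"dy":0,"dz":-0.1,"roll":0},{"dx":0,"dy":0,"dz":-0.1,"roll":0},{"dx":0,"dy":0,"dz":0,"roll":0}])

```text
time_s: 6.72
eef_pos: [0.5322, -0.0356, 0.044]
orientation: [-3.074, -0.648, 0.0]
contact_force: [-0.6, -0.6, 0.1]
gripper_width: -0.0
gripper_force: 0.0
```

>>> carry_out(increments=[{"dx":0,"dy":0,"dz":-0.1,"roll":0},{"dx":0,"dy":0,"dz":0,"roll":0},{"dx":0,"dy":0,"dz":0,"roll":0}])

```text
time_s: 6.97
eef_pos: [0.5323, -0.0357, 0.0435]
orientation: [-3.074, -0.648, 0.0]
contact_force: [-0.1, -1.0, 2.2]
gripper_width: -0.0001
gripper_force: 1.3
```

Contact at 43.5 mm, with 2.2 N upward. Pressing about 6 mm more.

>>> carry_out(increments=[{"dx":0,"dy":0,"dz":-0.1,"roll":0},{"dx":0,"dy":0,"dz":-0.1,"roll":0},{"dx":0,"dy":0,"dz":-0.1,"roll":0},{"dx":0,"dy":0,"dz":0,"roll":0}])

```text
time_s: 7.3
eef_pos: [0.5323, -0.0357, 0.0402]
orientation: [-3.074, -0.648, 0.0]
contact_force: [-1.7, -0.2, 3.3]
gripper_width: 0.0002
gripper_force: 1.9
```

>>> carry_out(increments=[{"dx":0,"dy":0,"dz":-0.1,"roll":0},{"dx":0,"dy":0,"dz":-0.1,"roll":0},{"dx":0,"dy":0,"dz":-0.1,"roll":0},{"dx":0,"dy":0,"dz":0,"roll":0}])

```text
time_s: 7.63
eef_pos: [0.5324, -0.0357, 0.0372]
orientation: [-3.074, -0.648, -0.0]
contact_force: [-2.5, 0.8, 4.6]
gripper_width: -0.0001
gripper_force: 2.4
```

```bash
python3 w.py pics/c6.png
```

```text
[ 0.5324 -0.0357  0.0372] [-2.4912  0.8163  4.5917] [0.0798 0.3472 0.023 ] [-0.1985  0.2401  1.9436  0.      0.9578  0.9566]
red 1537 [[-0.0032 -0.0188 -0.0228]
 [ 0.0091 -0.0031 -0.0219]
 [ 0.0144  0.0168 -0.021 ]
 [ 0.0152  0.0183 -0.0203]]
plate 3961 [ 0.0326 -0.0008 -0.0445]
deck 137 [ 0.041   0.0013 -0.004 ]
```

Button is about 6.5 mm down. Pushing along the rail.

>>> carry_out(increments=[{"dx":0.27,"dy":0.12,"dz":0,"roll":0},{"dx":0.27,"dy":0.12,"dz":0,"roll":0},{"dx":0.27,"dy":0.12,"dz":0,"roll":0},{"dx":0.27,"dy":0.12,"dz":0,"roll":0},{"dx":0.27,"dy":0.12,"dz":0,"roll":0}])

```text
time_s: 8.15
eef_pos: [0.5462, -0.0295, 0.0373]
orientation: [3.074, 0.649, 0.0]
contact_force: [-1.9, -0.1, 4.4]
gripper_width: 0.0002
gripper_force: 2.4
```

>>> carry_out(increments=[{"dx":0.27,"dy":0.12,"dz":0,"roll":0},{"dx":0.27,"dy":0.12,"dz":0,"roll":0},{"dx":0.27,"dy":0.12,"dz":0,"roll":0},{"dx":0.27,"dy":0.12,"dz":0,"roll":0},{"dx":0.27,"dy":0.12,"dz":0,"roll":0}])

```text
time_s: 8.57
eef_pos: [0.5597, -0.0236, 0.0373]
orientation: [3.074, 0.648, 0.0]
contact_force: [-2.7, -0.2, 4.1]
gripper_width: 0.0003
gripper_force: 2.4
```

```bash
python3 w.py pics/c7.png
```

```text
[ 0.5597 -0.0236  0.0373] [-2.7303 -0.1694  4.0867] [-0.0867  0.4443  0.0058] [-0.1674  0.2894  1.8802 -0.0002  0.9717  0.9877]
red 1534 [[-0.0033 -0.0187 -0.0227]
 [ 0.0091 -0.003  -0.0219]
 [ 0.0143  0.0168 -0.021 ]
 [ 0.0152  0.0183 -0.0203]]
plate 3953 [ 0.0325 -0.0004 -0.0444]
deck 151 [ 0.0409  0.0007 -0.0037]
```

View pics/c7.png

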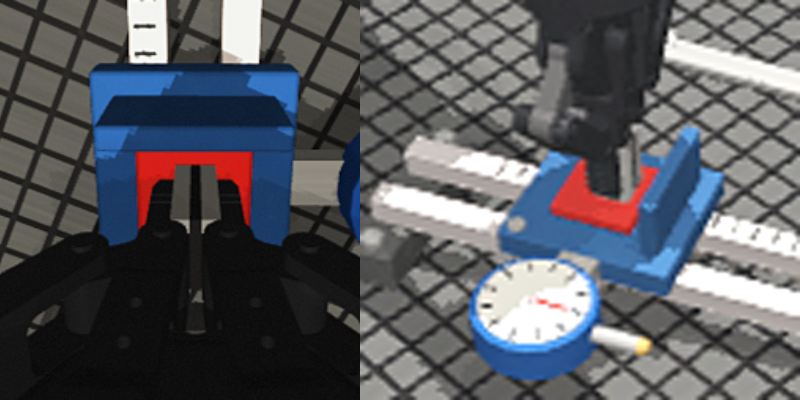

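The carriage moves with the finger and the button stays down. Continuing.

>>> carry_out(increments=[{"dx":0.45,"dy":0.2,"dz":0,"roll":0},{"dx":0.45,"dy":0.2,"dz":0,"roll":0},{"dx":0.45,"dy":0.2,"dz":0,"roll":0},{"dx":0.45,"dy":0.2,"dz":0,"roll":0},{"dx":0.45,"dy":0.2,"dz":0,"roll":0}])

```text
time_s: 9.08
eef_pos: [0.5825, -0.0136, 0.0373]
orientation: [3.074, 0.648, 0.0]
contact_force: [-1.4, -0.7, 5.5]
gripper_width: -0.0001
gripper_force: 2.4
```

>>> carry_out(increments=[{"dx":0.45,"dy":0.2,"dz":0,"roll":0},{"dx":0.45,"dy":0.2,"dz":0,"roll":0},{"dx":0.45,"dy":0.2,"dz":0,"roll":0},{"dx":0.45,"dy":0.2,"dz":0,"roll":0},{"dx":0.45,"dy":0.2,"dz":0,"roll":0}])

```text
time_s: 9.5
eef_pos: [0.605, -0.0037, 0.0373]
orientation: [3.073, 0.648, 0.0]
contact_force: [-1.8, -2.8, 4.7]
gripper_width: -0.0
gripper_force: 2.4
```

>>> carry_out(increments=[{"dx":0.45,"dy":0.2,"dz":0,"roll":0},{"dx":0.45,"dy":0.2,"dz":0,"roll":0},{"dx":0.45,"dy":0.2,"dz":0,"roll":0},{"dx":0.45,"dy":0.2,"dz":0,"roll":0},{"dx":0.45,"dy":0.2,"dz":0,"roll":0}])

```text
time_s: 9.92
eef_pos: [0.6275, 0.0063, 0.0374]
orientation: [3.073, 0.648, 0.001]
contact_force: [-0.6, -2.9, 4.2]
gripper_width: 0.0002
gripper_force: 2.4
```

>>> carry_out(increments=[{"dx":0.45,"dy":0.2,"dz":0,"roll":0},{"dx":0.45,"dy":0.2,"dz":0,"roll":0},{"dx":0.45,"dy":0.2,"dz":0,"roll":0},{"dx":0.45,"dy":0.2,"dz":0,"roll":0},{"dx":0.27,"dy":0.12,"dz":0,"roll":0}])

```text
time_s: 10.33
eef_pos: [0.6485, 0.0156, 0.0375]
orientation: [3.074, 0.648, 0.002]
contact_force: [-0.2, -3.5, 4.6]
gripper_width: -0.0001
gripper_force: 2.4
```

```bash
python3 w.py pics/c8.png
```

```text
[0.6485 0.0156 0.0375] [-0.1558 -3.4881  4.6421] [-0.6557  0.0657 -0.0278] [-0.084   0.449   1.6603 -0.0001  1.0312  1.0711]
red 1464 [[-0.0034 -0.0184 -0.0227]
 [ 0.0087 -0.0009 -0.0218]
 [ 0.0139  0.0172 -0.021 ]
 [ 0.0147  0.0188 -0.0203]]
plate 3923 [ 0.0323  0.0001 -0.0443]
deck 124 [ 0.0407 -0.0058 -0.0033]
```

>>> carry_out(increments=[{"dx":0.3,"dy":0.08,"dz":0,"roll":0},{"dx":0.3,"dy":0.1,"dz":0,"roll":0},{"dx":0.27,"dy":0.12,"dz":0,"roll":0},{"dx":0.27,"dy":0.12,"dz":0,"roll":0},{"dx":0.27,"dy":0.12,"dz":0,"roll":0}])

```text
time_s: 10.85
eef_pos: [0.6615, 0.0213, 0.0371]
orientation: [-3.073, -0.648, 0.001]
contact_force: [-0.5, -2.0, 4.7]
gripper_width: 0.0
gripper_force: 2.4
```

>>> carry_out(increments=[{"dx":0.18,"dy":0.08,"dz":0,"roll":0},{"dx":0.18,"dy":0.08,"dz":0,"roll":0},{"dx":0.18,"dy":0.08,"dz":0,"roll":0}])

```text
time_s: 11.1
eef_pos: [0.6661, 0.0235, 0.0368]
orientation: [-3.073, -0.648, 0.004]
contact_force: [-3.7, -2.5, 4.1]
gripper_width: 0.0001
gripper_force: 2.5
```

```bash
python3 w.py pics/c9.png
```

```text
[0.6661 0.0235 0.0368] [-3.6921 -2.457   4.0545] [-0.363   0.6223 -0.0001] [-0.0699  0.4842  1.6107 -0.0001  1.0493  1.0851]
red 1242 [[-0.0046 -0.0185 -0.0229]
 [ 0.008  -0.0004 -0.0219]
 [ 0.0123  0.0175 -0.021 ]
 [ 0.0132  0.0188 -0.0204]]
plate 4063 [ 0.0308  0.0001 -0.0448]
deck 0 [nan nan nan]
  return _methods._mean(a, axis=axis, dtype=dtype,
  ret = um.true_divide(
```

>>> carry_out(increments=[{"dx":0.18,"dy":0.08,"dz":0,"roll":0},{"dx":0.18,"dy":0.08,"dz":0,"roll":0},{"dx":0,"dy":0,"dz":0,"roll":0}])

```text
time_s: 11.45
eef_pos: [0.6704, 0.0253, 0.037]
orientation: [-3.073, -0.648, 0.001]
contact_force: [-4.0, -0.9, 5.5]
gripper_width: -0.0004
gripper_force: 2.4
```

>>> carry_out(increments=[{"dx":0.18,"dy":0.08,"dz":0,"roll":0},{"dx":0.18,"dy":0.08,"dz":0,"roll":0},{"dx":0,"dy":0,"dz":0,"roll":0}])

```text
time_s: 11.7
eef_pos: [0.6746, 0.0268, 0.0373]
orientation: [-3.074, -0.648, -0.001]
contact_force: [-2.7, -0.3, 5.4]
gripper_width: 0.0001
gripper_force: 2.4
```

```bash
python3 w.py pics/c10.png 2>/dev/null
```

```text
[0.6746 0.0268 0.0373] [-2.6806 -0.3374  5.4173] [-0.1162  0.5115 -0.0298] [-0.0643  0.4973  1.5903  0.0004  1.0537  1.0905]
red 335 [[-0.01   -0.0197 -0.0359]
 [-0.0024 -0.0162 -0.0218]
 [ 0.008   0.018  -0.0208]
 [ 0.0103  0.0186 -0.02  ]]
plate 4159 [ 0.022  -0.0004 -0.0434]
deck 0 [nan nan nan]
```

View pics/c10.png

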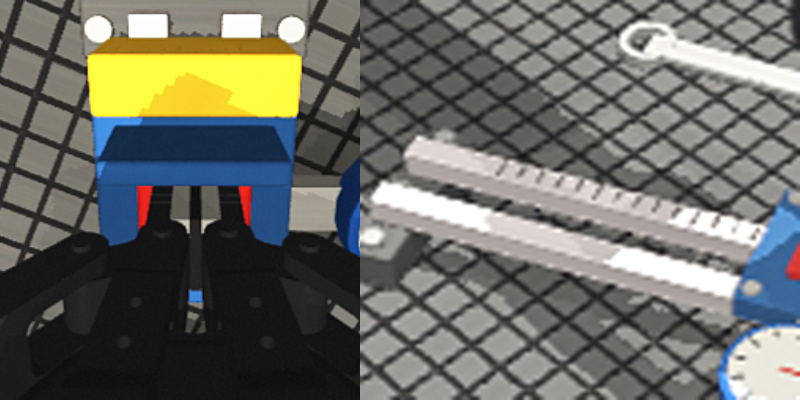

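The carriage deck meets the yellow face and the finger has slid on the button nearly to the plate. A little more push against the plate will confirm it.

>>> carry_out(increments=[{"dx":0.09,"dy":0.04,"dz":0,"roll":0},{"dx":0.09,"dy":0.04,"dz":0,"roll":0},{"dx":0,"dy":0,"dz":0,"roll":0}])

```text
time_s: 12.05
eef_pos: [0.676, 0.0273, 0.0372]
orientation: [-3.074, -0.648, 0.0]
contact_force: [-3.8, -0.8, 5.0]
gripper_width: 0.0002
gripper_force: 2.4
```

>>> carry_out(increments=[{"dx":0.09,"dy":0.04,"dz":0,"roll":0},{"dx":0.09,"dy":0.04,"dz":0,"roll":0},{"dx":0,"dy":0,"dz":0,"roll":0}])

```text
time_s: 12.3
eef_pos: [0.6762, 0.0274, 0.0371]
orientation: [3.074, 0.649, -0.007]
contact_force: [-7.5, -3.3, 7.4]
gripper_width: 0.0007
gripper_force: 5.2
```

It's hard against the stop: 8 N and no motion. I'll lift straight up so that no friction drags the carriage back.

>>> carry_out(increments=[{"dx":0,"dy":0,"dz":0.3,"roll":0},{"dx":0,"dy":0,"dz":0.4,"roll":0},{"dx":0,"dy":0,"dz":0.4,"roll":0},{"dx":0,"dy":0,"dz":0.3,"roll":0},{"dx":0,"dy":0,"dz":0,"roll":0}])

```text
time_s: 12.72
eef_pos: [0.676, 0.0282, 0.05]
orientation: [-3.073, -0.648, 0.006]
contact_force: [-6.3, -2.1, -0.3]
gripper_width: -0.0001
gripper_force: 2.9
```

>>> carry_out(increments=[{"dx":-0.36,"dy":-0.16,"dz":0.2,"roll":0},{"dx":-0.36,"dy":-0.16,"dz":1,"roll":0},{"dx":0,"dy":0,"dz":3,"roll":0},{"dx":0,"dy":0,"dz":4,"roll":0},{"dx":0,"dy":0,"dz":4,"roll":0}])

```text
time_s: 13.13
eef_pos: [0.6709, 0.0254, 0.175]
orientation: [-3.073, -0.648, -0.003]
contact_force: [0.8, -0.0, 0.3]
gripper_width: 0.0003
gripper_force: 0.0
```

>>> carry_out(increments=[{"dx":-3,"dy":-1.3,"dz":1,"roll":0},{"dx":-3.5,"dy":-1.5,"dz":1,"roll":0},{"dx":-3.5,"dy":-1.5,"dz":0,"roll":0},{"dx":-2,"dy":-1,"dz":0,"roll":0},{"dx":0,"dy":0,"dz":0,"roll":0}])

```text
time_s: 13.55
eef_pos: [0.5485, -0.0291, 0.1952]
orientation: [3.073, 0.645, 0.004]
contact_force: [-0.1, 0.5, 0.1]
gripper_width: -0.0001
gripper_force: 0.0
```

```bash
cat > e.py <<'E'
from h import *
np.set_printoptions(precision=4,suppress=True)
o=arm.get_obs();print(o["time_s"],o["eef_pos"],o["contact_force"])
im,d=optics.snapshot("scene");im2,d2=optics.snapshot("wrist")
a=cv2.resize(im[130:270,200:330],(371,400),interpolation=cv2.INTER_CUBIC);b=cv2.resize(im2,(533,400))[:,60:480]
cv2.imwrite("pics/e.png",np.hstack([a,b])[...,::-1])
c=optics.calibration("wrist");T=np.array(c["tool_from_camera"]);f=192/np.tan(np.radians(c["vfov"]/2))
R=cv2.Rodrigues(np.array(o["orientation"]))[0]
v,u=np.mgrid[:384,:512];P=np.stack([(u-c["cx"])/f*d2,(v-c["cy"])/f*d2,d2],-1)@T[:3,:3].T+T[:3,3]
P=P@R.T+o["eef_pos"]
hsv=cv2.cvtColor(im2,cv2.COLOR_RGB2HSV).astype(int);S=hsv[...,1];H=hsv[...,0]
s=P[...,:2]@[.915,.4035]
for n,m in(("red",((H<6)|(H>174))&(S>150)),("yellow",(abs(H-27)<5)&(S>150)),("blue",(abs(H-110)<12)&(S>130)&(P[...,2]>.045)&(P[...,2]<.057))):
    m=m&(d2>0)
    if m.sum(): print(n,m.sum(),np.median(P[m],axis=0),np.percentile(s[m],[1,50,99]))
E
python3 e.py
```

```text
13.55 [ 0.5485 -0.0291  0.1952] [-0.054   0.456   0.1442]
red 2010 [0.6598 0.0215 0.0654] [0.5926 0.6127 0.6311]
yellow 2179 [ 0.6975 -0.1398  0.0681] [0.5589 0.5815 0.6039]
blue 3683 [0.6534 0.0137 0.0504] [0.5723 0.6038 0.652 ]
```

View pics/e.png

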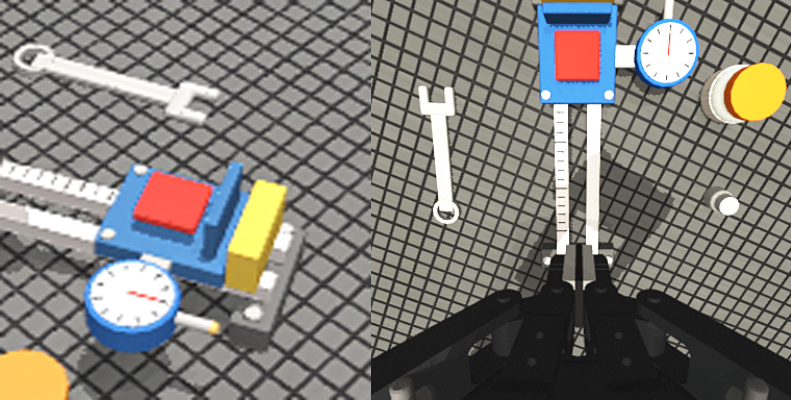

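The carriage touches the stop after 145 mm of travel, the button is back up at 65 mm, and the arm is clear. The wrench, socket and jar haven't moved.

```bash
python3 -c "from cell import sign_off; print(sign_off())"
```

```text
the job is handed in; nothing more can be done
None
```

The job is handed in: the carriage rests against the yellow end stop after about 145 mm of travel, the red button is back up, and the arm is clear, with the wrench, socket and jar untouched.

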